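# Take the T-post out of a boutique display stand and hang it on the post rack

## Robot

A 6-joint arm with a two-finger parallel gripper is mounted at the origin on the work surface. World frame = base frame: x ahead of the robot, y to its left, z up, the work surface at z = 0. Lengths are in m, angles in rad, forces in N, time in s.
With the tool pointing down it reaches from about 0.35 to 0.875 m from the base axis. Payload 15.5 kg.
Tool frame: the origin (TCP) lies midway between the tips of the shut fingers; the grasp point (between the pads) lies 19 mm behind it; z points along the fingers, y is the line along which they close (so a half turn about z gives the same grasp; the last joint's range is limited). The gripper opens to 85 mm and grips with 20 to 120 N. Pads are 22 mm wide; open, the fingers measure 114 mm over their backs; the gripper's body (76 mm by 85 mm) begins 54 mm behind the grasp point. The pads swing forward as they close: fully open they stand 13 mm farther back than shut.
Start: joints at [1.062, 0.494, 1.345, -0, 1.302, -0.096], TCP at [0.251, 0.572, 0.231] pointing down, gripper open.
Joint ranges: [-2.91, 2.91], [-0.82, 2.16], [0.22, 2.67], [-1.22, 4.37], [0.12, 2.79], [-3.08, 3.08]. Speed limits (rad/s): [1.89, 1.89, 2.57, 3.01, 3.01, 3.01].

## Interface

Orientations are given as a unit quaternion [w, x, y, z].
In Python, from cell import robot gives the robot as it stands.
- The arm moves only by the tool drive_tool, never from a script. Its argument "commands" is one flat list of numbers, 7 for each row, row after row: the closure, from -1 (fully open) to 1 (shut), so that 0 is half open, then the shift along the tool's x, y, z in mm, then the turn, a rotation vector about the tool's x, y, z in degrees. In form: [grip, x, y, z, rx, ry, rz, grip, x, y, z, rx, ry, rz, ...]. A call has 1 to 12 rows; each row shifts and turns the commanded pose from where the row before left it, along the tool's axes as they then stand; what a row does not reach is not made up. A row lasts 1/10 s, in which the tool goes at most 50 mm and 8.59 degrees, less where a joint would pass 70% of its speed; a pose out of reach is approached as far as the arm can. A call with a gripper value outside its range is refused whole. The fingers move at their own pace and stop on an object; the grip force is fixed at half the most. Time passes only in rows, so rows that do not move let the fingers close. It gives the time, the measured TCP pose, the force, the opening and the grip force at its end, in the units of the state.
- robot.sense(): the state, without advancing time (a new reading comes with each control period).
- robot.read_camera(name): name is "side" or "top" or "wrist"; returns (picture, depth): 384x512x3 uint8, blue, green, red; 384x512 float32, m along the optical axis (not along the pixel's ray), 0 where there is no reading.
- robot.camera_params(name): a dict with "fx", "fy", "cx", "cy" (pixels), "k1" (the pictures are not rectified: a ray, as slopes to the right and down, at radius r is drawn at 1 + k1 r^2 times it, then the intrinsics apply), "world_from_camera" (4x4, takes a point from camera to world coordinates). Camera axes: x right, y down, z forward; pixel columns grow to the right and rows downward; lengths in m; the calibration is good to about 2 mm. A picture is of the moment at which its call begins: read the wrist's pose just before it. camera_params takes no time and is no camera call; for the wrist camera it gives the pose at the moment of the call.
- robot.close_job(): hands the job in; it is judged then, once.
The state is a dict: "time": time; "joint_pos": joint angles; "qvel": joint speeds; "joint_torque": joint torques, N m; "eef_pos": TCP position; "orientation": TCP orientation; "force": force on the tool from outside, world axes, zero at the start; "torque": the same for the moment, N m; "grip_width": finger opening in m; "gripper_force": force on a finger pad.
Only numpy, scipy, OpenCV 4.12 (cv2) and the standard library are available. Lean on these libraries where they do the work, as an engineer would, in place of code of your own. Each camera call takes 0.05 s, during which the arm holds its last target. There are 200 camera calls.

## Task

Break down the counter T-stand: its brass T-post is held in the socket of the round base by a bayonet lock, so turn the post anticlockwise (seen from above) until you feel it come up against its stop, then draw it straight up out of the socket without lifting, dragging or turning the base. Hang the post by its crossbar across the two rails of the post rack, in the free part of the rails, stem hanging down between them, and let go. Leave the spare post on the rack, the bottle, the gift box and the glasses case where they are.

Things in the scene. Friction and masses are not known exactly. Their poses are not given: they have to be found in the camera images.
- base: Loose round brass base, 1.45 kg: disc 130 mm across, 14 mm thick, with an upright socket tube (39 mm outside) in its middle, mouth 84 mm above the counter. Origin under its centre, z up. Forcing the post moves it: it slides at some 4 to 8 N sideways, turns at some 0.2 to 0.3 N m and lifts at 14 N.
- base_mouth (a point): Centre of the socket's mouth, 84 mm above the counter. Bore 18 mm, 70 mm deep, with two opposite keyways 7 mm wide (29 mm across both) running from the mouth down to a 14 mm high turning space at the bottom. The keyways' angle in the base is not marked and differs by up to 0.5 rad either way.
- base_rim (a point): Point on the upper rim of the base disc, 60 mm from its axis along its x; shows whether the base has been turned or dragged.
- post: Loose brass T-post, about 0.19 kg: stem 16 mm across, standing in the socket, and on top a round crossbar 16 mm across, 110 mm long (21 mm ball ends). Origin at the centre of the stem's foot, z up the stem, x along the crossbar. As found it is locked: it lifts only 3 mm, and turns anticlockwise by 0.35 to 1.5 rad, which you cannot see, up to a firm stop.
- post_bar (a point): Centre of the crossbar of the post, 131 mm above the foot, 145 mm above the counter as found; the place to grip it, from above, across the bar.
- post_foot (a point): Centre of the stem's foot. Two lugs 5 mm wide, 8 mm high, stand 5 mm out of the stem along the post's +x and -x, 3 to 11 mm above the foot. From the stop to about 0.1 rad before it they lie under the keyways and the post draws straight up; hold that turn until the foot is 70 mm higher. Twist or side force makes it bind.
- rack: Fixed post rack: a black plinth 260 x 120 x 16 mm with two parallel brass rails (8 mm bars bent to hoops) along its x, 70 mm apart (62 mm between them), tops 154 mm above the counter, straight for 210 mm. Origin at the centre of the plinth's underside, x along the rails, y across them. A post hangs with its crossbar along the rack's y, resting on both rails, its bar centre 162 mm and its foot 31 mm above the counter.
- rack_free (a point): Middle of the free part of the rails, 45 mm from the rack's centre towards its -x end, at the height of a hanging post's bar centre (162 mm).
- spare: Loose second T-post, same as the first, hanging on the rails some 70 mm from the rack's centre towards its +x end. Origin at its foot. To be left alone.
- soda: Green soda bottle, 66 mm across, 210 mm tall, standing; origin under its centre. To be left alone.
- giftbox: Black lidded gift box 94 x 94 x 48 mm; origin under its centre. To be left alone.
- case: Dark red hard glasses case 155 x 58 x 42 mm; origin under its centre. To be left alone.
There are look-alikes about, which are no part of the job. What is shaped like the base but green, red or turquoise is not meant.

How it is judged:
By the outcome, as a careful person would: the job done as asked, in the order asked, and still so for the second after the job is handed in, with the robot touching nothing.
It also fails if it takes over 61 s, if anything falls off the work surface, if the arm or the gripper's body presses on something with over 40 N, if the wrist force passes 120 N, or if a joint passes its speed limit or range.

## Working session

There is one attempt and no reset: what is moved stays moved. The work goes in short steps, Python scripts to look and compute and a tool call to move; the robot and the scene stay as the last step left them, time stands still between calls to the robot, and variables do not carry over. Pictures are saved under pics/ and viewed, at most 10 in all, crops included, and the job is handed in when it is done.

Besides the shell and the picture viewer there is one more tool, called after "Emit:" as a command line: name --argument value ..., lists and objects as JSON in quotes. drive_tool: Moves the arm, as the interface text tells. Its arguments: {"type":"object","properties":{"commands":{"type":"array","items":{"type":"number"}}},"required":["commands"]}

```bash
ls; mkdir -p pics
cat > h.py <<'E'
import numpy as np, cv2
from cell import robot
from scipy.spatial.transform import Rotation as R
def cam(n):
    p=robot.camera_params(n); im,d=robot.read_camera(n); return im,d,p
def world(p,d,u,v):
    u=np.asarray(u,float);v=np.asarray(v,float)
    x=(u-p['cx'])/p['fx'];y=(v-p['cy'])/p['fy'];a,b=x.copy(),y.copy()
    for _ in range(8):
        s=1+p['k1']*(a*a+b*b);a=x/s;b=y/s
    c=np.stack([a*d,b*d,d*np.ones_like(a)],-1);T=p['world_from_camera']
    return c@T[:3,:3].T+T[:3,3]
def cloud(im,d,p):
    v,u=np.mgrid[:384,:512]; return world(p,d,u,v)
def plane(p,u,v,z):
    a=world(p,1.0,u,v);o=p['world_from_camera'][:3,3]
    return o+(a-o)*((z-o[2])/(a-o)[...,2:3])
E
python3 - <<'E'
from h import *
out=[]
for n in('side','top'):
    im,d,p=cam(n); np.savez('/tmp/'+n,im=im,d=d); out.append(im)
    print(n,p['world_from_camera'].round(3).tolist(),p['fx'],p['k1'])
cv2.imwrite('pics/top.png',cv2.resize(out[1],(800,600)));cv2.imwrite('pics/side.png',cv2.resize(out[0],(800,600)))
s=robot.sense();print(s)
E
```

```text
pics
side [[0.976, -0.162, 0.146, 0.38], [-0.218, -0.687, 0.693, -0.786], [-0.012, -0.708, -0.706, 0.918], [0.0, 0.0, 0.0, 1.0]] 384.63931080130124 0.03494239518308306
top [[-0.002, -0.984, 0.179, 0.33], [-1.0, 0.004, 0.012, -0.023], [-0.013, -0.179, -0.984, 1.308], [0.0, 0.0, 0.0, 1.0]] 356.8134786381693 -0.10952105676972382
{'time': 0.1, 'joint_pos': array([ 1.06150838e+00,  4.94118293e-01,  1.34605563e+00,  1.09521482e-05,
        1.30251663e+00, -9.55024058e-02]), 'qvel': array([ 0.0004946 , -0.00071263, -0.00158584,  0.00090023,  0.00016187,
       -0.00122656]), 'joint_torque': array([ 8.93528777e-04, -8.83596754e+01, -3.84560108e+01, -3.69066738e-04,
        5.31087950e-03, -1.04556854e-06]), 'eef_pos': array([0.2511364 , 0.57197301, 0.23076619]), 'orientation': array([-1.68522156e-04,  2.05421325e-01,  9.78673479e-01, -5.22472407e-04]), 'force': array([-0.14406946, -0.0152702 , -0.23670695]), 'torque': array([-0.00428974, -0.0060202 ,  0.03770476]), 'gripper_force': 0.0, 'grip_width': 0.08536222436460626}
```

View pics/top.png

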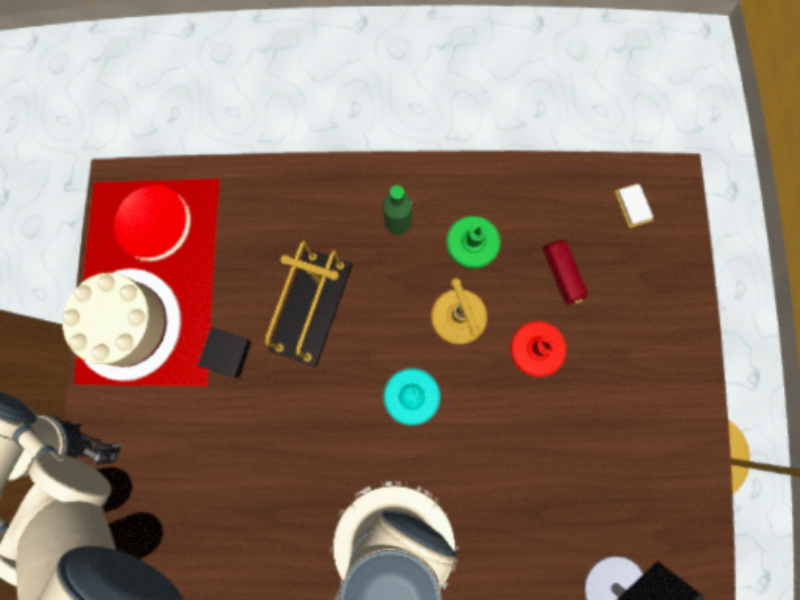

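View pics/side.png

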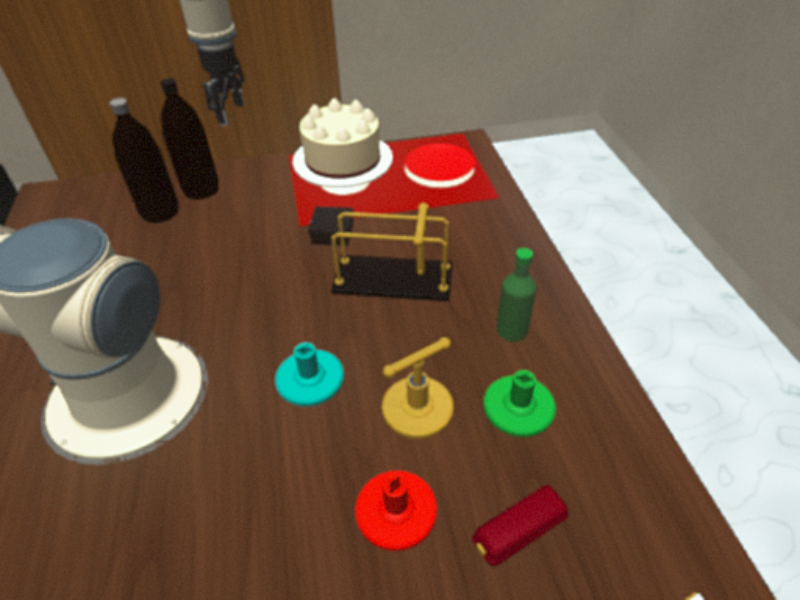

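The top view (800x600) shows the brass base at (460,316), with the post's bar running from (457,283) to (474,332). The rack's rails run from (303,245)/(335,255) to (268,348)/(306,357), and the spare hangs at the far end at (310,268), so the near end is free.

Run:
```python
from h import *
for n in('top','side'):
    f=np.load(f'/tmp/{n}.npz');im,d=f['im'],f['d'];p=robot.camera_params(n)
    P=cloud(im,d,p);h=cv2.cvtColor(im,cv2.COLOR_BGR2HSV)
    m=(h[...,0]>15)&(h[...,0]<32)&(h[...,1]>110)&(h[...,2]>90)&(d>0)
    v,u=np.mgrid[:384,:512]
    if n=='top': reg_p=(abs(u-294)<25)&(abs(v-198)<30); reg_r=(u>165)&(u<230)&(v>145)&(v<240)
    else: reg_p=(u>235)&(u<300)&(v>210)&(v<285); reg_r=(u>205)&(u<295)&(v>125)&(v<195)
    z=P[...,2]
    def fit(k,name):
        q=P[k]; 
        if len(q)<5: print(name,len(q));return
        c=q.mean(0);w,V=np.linalg.eigh(np.cov(q[:,:2].T));a=V[:,1]; t=(q[:,:2]-c[:2])@a
        print(n,name,len(q),'c',c.round(4),'mid',(c[:2]+a*(t.max()+t.min())/2).round(4),'ang',np.degrees(np.arctan2(a[1],a[0])).round(1),'len',np.ptp(t).round(3),'wid',w.round(7))
    fit(m&reg_p&(z>.125),'bar'); 
    k=m&reg_p&(z<.03)&(z>.003);q=P[k][:,:2]
    (x,y),r=cv2.minEnclosingCircle(q.astype(np.float32));print('disc',x,y,r,P[k].mean(0))
    fit(m&reg_r&(z>.13),'rackall'); fit(m&reg_r&(z>.152),'spare bar')
    q=P[m&reg_r&(z>.13)]; np.save(f'/tmp/rk_{n}',q)
    # plinth
    k=(h[...,2]<45)&reg_r&(z>.008)&(z<.025); 
    if k.sum()>20:
        rc=cv2.minAreaRect(P[k][:,:2].astype(np.float32));print('plinth',rc,P[k][:,2].mean())
    for nm,k in(('soda',(h[...,0]>40)&(h[...,0]<80)&(z>.1)&(h[...,1]>80)),('giftz',(h[...,2]<45)&(z>.035)&(z<.06)&(P[...,0]>.3))):
        q=P[k]; print(nm,len(q),np.median(q,0).round(3) if len(q) else '')
```

```text
top bar 201 c [ 0.5193 -0.1549  0.1509] mid [ 0.5203 -0.1545] ang -159.5 len 0.128 wid [2.3800e-05 1.4179e-03]
disc 0.5366154909133911 -0.15587788820266724 0.08059190958738327 [ 0.51805995 -0.15042478  0.01399857]
top rackall 526 c [0.5622 0.189  0.1576] mid [0.5447 0.1952] ang 160.5 len 0.238 wid [0.0013204 0.0041241]
top spare bar 377 c [0.5719 0.1859 0.1612] mid [0.5427 0.1955] ang 161.9 len 0.22 wid [0.0013628 0.0032026]
plinth ((0.5474940538406372, 0.1931738257408142), (0.1172829419374466, 0.2538263201713562), 71.56500244140625) 0.015491972865372745
soda 373 [ 0.741 -0.015  0.146]
giftz 36 [0.423 0.348 0.043]
side bar 311 c [ 0.5228 -0.16    0.1476] mid [ 0.5257 -0.1589] ang -159.8 len 0.129 wid [1.5900e-05 1.3827e-03]
disc 0.5243141651153564 -0.15570710599422455 0.06611998379230499 [ 0.52106258 -0.16881376  0.0130396 ]
side rackall 491 c [0.5646 0.1836 0.1539] mid [0.5475 0.1896] ang 160.5 len 0.235 wid [0.0013195 0.0044514]
side spare bar 223 c [0.5818 0.1737 0.1614] mid [0.5456 0.1869] ang 159.9 len 0.209 wid [0.0013937 0.0024655]
plinth ((0.5369733572006226, 0.2477770447731018), (0.2184857279062271, 0.3126489818096161), 71.03895568847656) 0.014499879937146114
soda 549 [ 0.748 -0.027  0.142]
giftz 44 [0.414 0.353 0.042]
```

Emit:
drive_tool --commands '[-1,-20,-20,-25,0,0,0,-1,-32,-33,-15,0,0,0,-1,-32,-33,-10,0,0,0,-1,-32,-33,0,0,0,0,-1,-32,-33,0,0,0,0,-1,-32,-33,0,0,0,0,-1,-32,-33,0,0,0,0,-1,-32,-33,0,0,0,0,-1,-32,-33,0,0,0,0,-1,-32,-33,0,0,0,0,-1,-32,-33,0,0,0,0,-1,-32,-33,0,0,0,0]'

```text
time: 1.3
eef_pos: [0.438, 0.0701, 0.2812]
orientation: [-0.0, 0.205, 0.979, 0.0]
force: [0.6, 0.7, -0.4]
grip_width: 0.0852
gripper_force: 0.0
```

Emit:
drive_tool --commands '[-1,-32,-33,0,0,0,0,-1,-32,-33,0,0,0,0,-1,-32,-33,0,0,0,0,-1,-32,-33,0,0,0,0,-1,-32,-33,0,0,0,0,-1,-10,-10,0,0,0,8,-1,0,0,0,0,0,8,-1,0,0,0,0,0,8,-1,0,0,0,0,0,8,-1,0,0,0,0,0,8,-1,0,0,0,0,0,8,-1,0,0,0,0,0,8]'

```text
time: 2.5
eef_pos: [0.523, -0.1565, 0.281]
orientation: [-0.0, 0.643, 0.766, -0.0]
force: [0.8, -0.3, -0.3]
grip_width: 0.0853
gripper_force: 0.0
```

Emit:
drive_tool --commands '[-1,0,0,0,0,0,8,-1,0,0,0,0,0,8,-1,0,0,0,0,0,8,-1,0,0,0,0,0,8,-1,0,0,0,0,0,8,-1,0,0,0,0,0,8,-1,0,0,0,0,0,8,-1,0,0,0,0,0,8,-1,0,0,0,0,0,8,-1,0,0,0,0,0,8,-1,0,0,0,0,0,0,-1,0,0,0,0,0,0]'

```text
time: 3.7
eef_pos: [0.5231, -0.1565, 0.2811]
orientation: [-0.0, 0.984, 0.178, -0.0]
force: [1.1, 0.2, 0.3]
grip_width: 0.0855
gripper_force: 0.0
```

```bash
cat >> h.py <<'E'
def brass(im,d):
    h=cv2.cvtColor(im,cv2.COLOR_BGR2HSV)
    return (h[...,0]>13)&(h[...,0]<34)&(h[...,1]>90)&(h[...,2]>60)&(d>0)
def barfit(P,k):
    q=P[k];c=q.mean(0);w,V=np.linalg.eigh(np.cov(q[:,:2].T));a=V[:,1];t=(q[:,:2]-c[:2])@a
    s=(q[:,:2]-c[:2])@V[:,0]
    return len(q),(c[:2]+a*(t.max()+t.min())/2).round(4),np.degrees(np.arctan2(a[1],a[0])).round(2),np.ptp(t).round(3),np.ptp(s).round(3),q[:,2].max().round(4)
def pose():
    s=robot.sense();r=R.from_quat(s['orientation'],scalar_first=True).as_matrix()
    return s['eef_pos'].round(4),np.degrees(np.arctan2(r[1,0],r[0,0])).round(2)
E
python3 - <<'E'
from h import *
im,d,p=cam('wrist');print(pose(),p['world_from_camera'].round(3).tolist())
cv2.imwrite('pics/w1.png',im)
P=cloud(im,d,p);z=P[...,2];m=brass(im,d)&(np.hypot(P[...,0]-.522,P[...,1]+.156)<.1)
print(barfit(P,m&(z>.13)&(z<.17)))
k=m&(z<.025);print(cv2.minEnclosingCircle(P[k][:,:2].astype(np.float32)),np.median(z[k]))
E
```

```text
(array([ 0.5231, -0.1565,  0.2811]), np.float64(20.53)) [[0.352, -0.897, -0.267, 0.591], [-0.936, -0.337, -0.1, -0.132], [-0.001, 0.285, -0.958, 0.425], [0.0, 0.0, 0.0, 1.0]]
(2874, array([ 0.5247, -0.1543]), np.float64(-159.73), np.float64(0.128), np.float64(0.02), np.float64(0.1581))
((0.5086702108383179, -0.16392050683498383), 0.08318332582712173) 0.014648193506287877
```

View pics/w1.png

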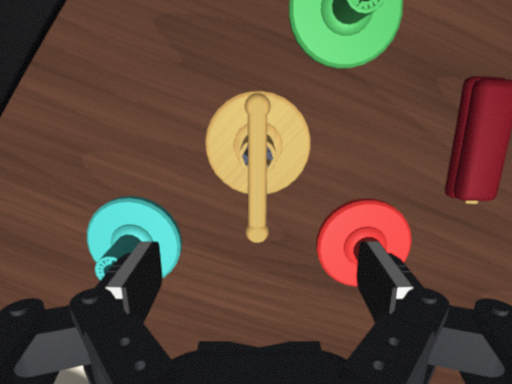

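The wrist view shows the post's bar from (258,105) to (257,232) over the brass disc at (258,143). The pads straddle the bar line, roughly on axis. I'll fit the disc circle and the mouth ring to get the turning axis.

```bash
cat >> h.py <<'E'
from scipy.optimize import least_squares
def disc(im,d,p,c0):
    P=cloud(im,d,p);z=P[...,2];h=cv2.cvtColor(im,cv2.COLOR_BGR2HSV)
    k=(h[...,0]>15)&(h[...,0]<34)&(h[...,1]>90)&(h[...,2]>110)&(np.hypot(P[...,0]-c0[0],P[...,1]-c0[1])<.085)&(z<.17)
    k=cv2.morphologyEx(k.astype(np.uint8),cv2.MORPH_OPEN,np.ones((3,3)))
    c=max(cv2.findContours(k,cv2.RETR_EXTERNAL,cv2.CHAIN_APPROX_NONE)[0],key=cv2.contourArea)[:,0]
    q=plane(p,c[:,0],c[:,1],.014)[:,:2]
    f=least_squares(lambda x:np.hypot(*(q-x[:2]).T)-x[2],[*c0,.065],loss='cauchy',f_scale=.001)
    return f.x.round(4),len(q),np.median(abs(f.fun)).round(4)
E
python3 - <<'E'
from h import *
im,d,p=cam('wrist');print(disc(im,d,p,(.523,-.155)))
for n in('top','side'):
    f=np.load(f'/tmp/{n}.npz');print(n,disc(f['im'],f['d'],robot.camera_params(n),(.523,-.155)))
E
```

```text
(array([ 0.524 , -0.1549,  0.0645]), 386, np.float64(0.0005))
top (array([ 0.5212, -0.1544,  0.0657]), 110, np.float64(0.001))
side (array([ 0.5218, -0.1599,  0.0661]), 287, np.float64(0.0133))
```

Emit:
drive_tool --commands '[-1,2,-1.5,20,0,0,0,-1,0,0,35,0,0,0,-1,0,0,35,0,0,0,-1,0,0,30,0,0,0,-1,0,0,20,0,0,0,0,0,0,10,0,0,0,0,0,0,5,0,0,0,0,0,0,0,0,0,0,0,0,0,0,0,0,0]'

```text
time: 4.7
eef_pos: [0.5251, -0.1547, 0.1272]
orientation: [0.0, 0.984, 0.176, 0.001]
force: [0.9, 0.3, -0.3]
grip_width: 0.0426
gripper_force: 0.0
```

Run:
```python
from h import *
im,d,p=cam('wrist');print(pose(),robot.sense()['grip_width'],robot.sense()['force'])
cv2.imwrite('pics/w2.png',im)
P=cloud(im,d,p);z=P[...,2];m=brass(im,d)&(np.hypot(P[...,0]-.522,P[...,1]+.156)<.1)
print(barfit(P,m&(z>.13)&(z<.17)),disc(im,d,p,(.523,-.155)))
```

```text
(array([ 0.5251, -0.1547,  0.1272]), np.float64(20.31)) 0.043011997210907066 [-0.07999458 -0.43028633 -0.14091313]
(9564, array([ 0.5368, -0.15  ]), np.float64(-159.59), np.float64(0.103), np.float64(0.05), np.float64(0.1579)) (array([ 0.5244, -0.1546,  0.0641]), 661, np.float64(0.0004))
```

View pics/w2.png

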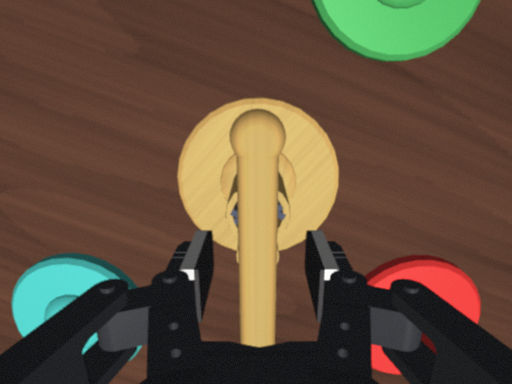

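The close view has the bar centred at u≈258, with the pads at 212 and 306 (midpoint 259). It is well centred, so I'll close.

Emit:
drive_tool --commands '[0.5,-0.5,0,1,0,0,0,0.55,0,0,0,0,0,0,0.58,0,0,0,0,0,0,0.62,0,0,0,0,0,0,0.66,0,0,0,0,0,0,0.7,0,0,0,0,0,0,0.8,0,0,0,0,0,0,1,0,0,0,0,0,0,1,0,0,0,0,0,0]'

```text
time: 5.65
eef_pos: [0.5243, -0.1547, 0.1256]
orientation: [0.0, 0.984, 0.176, 0.0]
force: [0.3, 1.2, 4.4]
grip_width: 0.0145
gripper_force: 58.4
```

Run:
```python
from h import *
im,d,p=cam('wrist');s=robot.sense();print(pose(),s['grip_width'],s['force'],s['torque'],s['gripper_force']);print(disc(im,d,p,(.523,-.155)))
```

```text
(array([ 0.5243, -0.1547,  0.1256]), np.float64(20.29)) 0.014355450646934784 [-0.88186308 -0.11033914  6.18057483] [0.16729437 0.10406738 0.03483619] 58.38285148143768
(array([ 0.5246, -0.1546,  0.064 ]), 761, np.float64(0.0018))
```

Emit:
drive_tool --commands '[1,0,0,-1,0,0,0,1,0,0,-0.5,0,0,0,1,0,0,0,0,0,0]'

```text
time: 6.0
eef_pos: [0.524, -0.1546, 0.1267]
orientation: [-0.0, 0.984, 0.176, -0.0]
force: [0.1, 1.1, -0.9]
grip_width: 0.0141
gripper_force: 58.5
```

```bash
cat >> h.py <<'E'
def ft():
    s=robot.sense();e,y=pose();print(s['time'].__round__(2),e,y,'F',s['force'].round(2),'T',s['torque'].round(3),'w',round(s['grip_width'],4))
E
python3 -c "from h import *;ft()"
```

```text
6.0 [ 0.524  -0.1546  0.1267] 20.29 F [ 0.09  1.07 -0.85] T [-0.015  0.037  0.019] w 0.0141
```

Emit:
drive_tool --commands '[1,0,0,0,0,0,-1,1,0,0,0,0,0,-2,1,0,0,0,0,0,-2,1,0,0,0,0,0,-2,1,0,0,0,0,0,-2,1,0,0,0,0,0,-2,1,0,0,0,0,0,-2,1,0,0,0,0,0,-2,1,0,0,0,0,0,-1,1,0,0,0,0,0,-1]'

```text
time: 7.0
eef_pos: [0.524, -0.1546, 0.1267]
orientation: [-0.0, 0.947, 0.32, -0.0]
force: [0.1, 0.5, -1.7]
grip_width: 0.0144
gripper_force: 58.5
```

```bash
python3 -c "from h import *;ft()"
```

```text
7.0 [ 0.524  -0.1546  0.1267] 37.35 F [ 0.05  0.46 -1.73] T [-0.015  0.008 -0.028] w 0.0144
```

Emit:
drive_tool --commands '[1,0,0,0,0,0,-1,1,0,0,0,0,0,-1,1,0,0,0,0,0,-1,1,0,0,0,0,0,0]'

```text
time: 7.4
eef_pos: [0.5241, -0.1547, 0.1268]
orientation: [-0.0, 0.939, 0.345, -0.0]
force: [0.1, -0.2, -2.2]
grip_width: 0.0144
gripper_force: 58.5
```

```bash
python3 -c "from h import *;ft()"
```

```text
7.4 [ 0.5241 -0.1547  0.1268] 40.34 F [ 0.12 -0.17 -2.21] T [ 0.049 -0.013  0.002] w 0.0144
```

Emit:
drive_tool --commands '[1,0,0,0,0,0,-1,1,0,0,0,0,0,-1,1,0,0,0,0,0,-1]'

```text
time: 7.7
eef_pos: [0.5241, -0.1546, 0.1268]
orientation: [0.0, 0.929, 0.37, 0.0]
force: [-0.1, -0.2, -1.7]
grip_width: 0.0144
gripper_force: 58.5
```

```bash
python3 -c "from h import *;ft()"
```

```text
7.7 [ 0.5241 -0.1546  0.1268] 43.38 F [-0.08 -0.25 -1.72] T [-0.024  0.014  0.018] w 0.0144
```

Emit:
drive_tool --commands '[1,0,0,0,0,0,-1,1,0,0,0,0,0,-1,1,0,0,0,0,0,-1]'

```text
time: 8.0
eef_pos: [0.5241, -0.1546, 0.1268]
orientation: [-0.0, 0.919, 0.394, -0.0]
force: [0.7, -0.3, -1.6]
grip_width: 0.0143
gripper_force: 58.5
```

```bash
python3 -c "from h import *;ft()"
```

```text
8.0 [ 0.5241 -0.1546  0.1268] 46.38 F [ 0.73 -0.28 -1.56] T [-0.004 -0.026 -0.04 ] w 0.0143
```

Emit:
drive_tool --commands '[1,0,0,0,0,0,-1,1,0,0,0,0,0,-1,1,0,0,0,0,0,-1]'

```text
time: 8.3
eef_pos: [0.5241, -0.1547, 0.1268]
orientation: [0.0, 0.909, 0.418, 0.0]
force: [-0.8, -0.2, -1.9]
grip_width: 0.0145
gripper_force: 58.5
```

```bash
python3 -c "from h import *;ft()"
```

```text
8.3 [ 0.5241 -0.1547  0.1268] 49.38 F [-0.77 -0.2  -1.86] T [0.006 0.04  0.032] w 0.0145
```

Emit:
drive_tool --commands '[1,0,0,0,0,0,-1,1,0,0,0,0,0,-1,1,0,0,0,0,0,-1]'

```text
time: 8.6
eef_pos: [0.5241, -0.1547, 0.1268]
orientation: [-0.0, 0.897, 0.441, -0.0]
force: [0.4, -0.3, -2.0]
grip_width: 0.0144
gripper_force: 58.5
```

```bash
python3 -c "from h import *;ft()"
```

```text
8.6 [ 0.5241 -0.1547  0.1268] 52.37 F [ 0.36 -0.29 -2.02] T [ 0.042 -0.023 -0.013] w 0.0144
```

Emit:
drive_tool --commands '[1,0,0,0,0,0,-1,1,0,0,0,0,0,-1,1,0,0,0,0,0,-1]'

```text
time: 8.9
eef_pos: [0.5241, -0.1547, 0.1268]
orientation: [0.0, 0.885, 0.465, 0.0]
force: [0.3, 0.0, -1.2]
grip_width: 0.0149
gripper_force: 58.5
```

```bash
python3 -c "from h import *;ft()"
```

```text
8.9 [ 0.5241 -0.1547  0.1268] 55.37 F [ 0.33  0.01 -1.22] T [-0.006 -0.018  0.01 ] w 0.0149
```

Emit:
drive_tool --commands '[1,0,0,0,0,0,-1,1,0,0,0,0,0,-1,1,0,0,0,0,0,-1]'

```text
time: 9.2
eef_pos: [0.5241, -0.1547, 0.1268]
orientation: [0.0, 0.873, 0.488, -0.0]
force: [-0.1, -0.8, -1.7]
grip_width: 0.0144
gripper_force: 58.5
```

```bash
python3 -c "from h import *;ft()"
```

```text
9.2 [ 0.5241 -0.1547  0.1268] 58.37 F [-0.11 -0.77 -1.66] T [ 0.021 -0.049  0.07 ] w 0.0144
```

Emit:
drive_tool --commands '[1,0,0,0,0,0,-1,1,0,0,0,0,0,-1]'

```text
time: 9.4
eef_pos: [0.5241, -0.1547, 0.1268]
orientation: [0.0, 0.864, 0.503, -0.0]
force: [-0.4, 0.5, -1.6]
grip_width: 0.0144
gripper_force: 58.5
```

```bash
python3 -c "from h import *;ft()"
```

```text
9.4 [ 0.5241 -0.1547  0.1268] 60.37 F [-0.42  0.53 -1.61] T [ 0.029 -0.04   0.048] w 0.0144
```

Emit:
drive_tool --commands '[1,0,0,0,0,0,-1,1,0,0,0,0,0,-1]'

```text
time: 9.6
eef_pos: [0.5241, -0.1546, 0.1268]
orientation: [-0.0, 0.855, 0.518, -0.0]
force: [0.1, -0.4, -2.3]
grip_width: 0.0141
gripper_force: 58.5
```

```bash
python3 -c "from h import *;ft()"
```

```text
9.6 [ 0.5241 -0.1546  0.1268] 62.38 F [ 0.09 -0.42 -2.28] T [ 0.006  0.017 -0.015] w 0.0141
```

Just noise, so I'll carry on.

Emit:
drive_tool --commands '[1,0,0,0,0,0,-1,1,0,0,0,0,0,-1,1,0,0,0,0,0,-1]'

```text
time: 9.9
eef_pos: [0.5241, -0.1546, 0.1268]
orientation: [0.0, 0.842, 0.54, -0.0]
force: [0.3, 0.3, -2.1]
grip_width: 0.0144
gripper_force: 58.5
```

```bash
python3 -c "from h import *;ft()"
```

```text
9.9 [ 0.5241 -0.1546  0.1268] 65.38 F [ 0.27  0.33 -2.11] T [-0.03  -0.     0.007] w 0.0144
```

Emit:
drive_tool --commands '[1,0,0,0,0,0,-1,1,0,0,0,0,0,-1,1,0,0,0,0,0,-1]'

```text
time: 10.2
eef_pos: [0.5241, -0.1547, 0.1268]
orientation: [0.0, 0.827, 0.562, 0.0]
force: [-1.0, 0.2, -1.0]
grip_width: 0.0144
gripper_force: 58.5
```

```bash
python3 -c "from h import *;ft()"
```

```text
10.2 [ 0.5241 -0.1547  0.1268] 68.37 F [-0.97  0.16 -1.04] T [-0.023 -0.009  0.022] w 0.0144
```

Emit:
drive_tool --commands '[1,0,0,0,0,0,-1,1,0,0,0,0,0,-1,1,0,0,0,0,0,-1]'

```text
time: 10.5
eef_pos: [0.5241, -0.1546, 0.1268]
orientation: [-0.0, 0.812, 0.583, -0.0]
force: [0.3, -0.2, -1.9]
grip_width: 0.0146
gripper_force: 58.5
```

Run:
```python
from h import *
ft()
im,d,p=cam('wrist');cv2.imwrite('pics/w3.png',im);ft()
```

```text
10.5 [ 0.5241 -0.1546  0.1268] 71.37 F [ 0.35 -0.2  -1.87] T [-0.046 -0.008 -0.013] w 0.0146
10.55 [ 0.5241 -0.1547  0.1268] 71.44 F [-0.01 -0.49 -0.97] T [ 0.005 -0.003 -0.001] w 0.0143
```

View pics/w3.png

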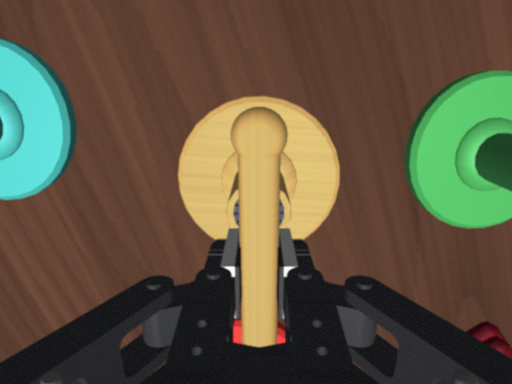

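The bar is gripped centrally at u≈258. The disc grain has rotated with the camera view, consistent with a still base; I'll quantify that while turning on.

```bash
cat >> h.py <<'E'
def grain(im,box):
    g=cv2.GaussianBlur(cv2.cvtColor(im,cv2.COLOR_BGR2GRAY).astype(np.float32),(0,0),1)
    a=cv2.Sobel(g,cv2.CV_32F,1,0);b=cv2.Sobel(g,cv2.CV_32F,0,1)
    J=[0,0,0]
    for x0,y0,x1,y1 in box:
        A,B=a[y0:y1,x0:x1],b[y0:y1,x0:x1];n=np.minimum(1,15/(np.hypot(A,B)+1e-6))
        A,B=A*n,B*n;J[0]+=(A*A).sum();J[1]+=(B*B).sum();J[2]+=(A*B).sum()
    return (np.degrees(.5*np.arctan2(2*J[2],J[0]-J[1]))+90).round(1)
BOX=[(192,150,216,205),(300,150,326,205)]
E
python3 - <<'E'
from h import *
for f in('w2','w3'): print(grain(cv2.imread(f'pics/{f}.png'),BOX))
E
```

```text
133.6
3.1
```

Emit:
drive_tool --commands '[1,0,0,0,0,0,-1,1,0,0,0,0,0,-1,1,0,0,0,0,0,-1]'

```text
time: 10.85
eef_pos: [0.5241, -0.1547, 0.1268]
orientation: [0.0, 0.797, 0.604, 0.0]
force: [-1.0, 0.1, -2.1]
grip_width: 0.0146
gripper_force: 58.5
```

```bash
python3 -c "from h import *;ft()"
```

```text
10.85 [ 0.5241 -0.1547  0.1268] 74.38 F [-0.99  0.07 -2.08] T [ 0.007  0.018 -0.074] w 0.0146
```

Emit:
drive_tool --commands '[1,0,0,0,0,0,-1]'

```text
time: 10.95
eef_pos: [0.5241, -0.1547, 0.1268]
orientation: [0.0, 0.791, 0.611, -0.0]
force: [-0.3, -0.3, -1.1]
grip_width: 0.0145
gripper_force: 58.5
```

```bash
python3 -c "from h import *;ft()"
```

```text
10.95 [ 0.5241 -0.1547  0.1268] 75.38 F [-0.31 -0.28 -1.08] T [ 0.021  0.002 -0.02 ] w 0.0145
```

Emit:
drive_tool --commands '[1,0,0,0,0,0,-1,1,0,0,0,0,0,-1,1,0,0,0,0,0,-1]'

```text
time: 11.25
eef_pos: [0.5241, -0.1547, 0.1268]
orientation: [0.0, 0.775, 0.632, 0.0]
force: [-1.0, -0.1, -1.7]
grip_width: 0.0143
gripper_force: 58.5
```

```bash
python3 -c "from h import *;ft()"
```

```text
11.25 [ 0.5241 -0.1547  0.1268] 78.38 F [-1.04 -0.1  -1.66] T [-0.078 -0.055  0.016] w 0.0143
```

Emit:
drive_tool --commands '[1,0,0,0,0,0,-1,1,0,0,0,0,0,-1,1,0,0,0,0,0,-1]'

```text
time: 11.55
eef_pos: [0.5241, -0.1547, 0.1268]
orientation: [0.0, 0.758, 0.652, -0.0]
force: [-0.2, 0.7, -1.2]
grip_width: 0.0145
gripper_force: 58.5
```

```bash
python3 -c "from h import *;ft()"
```

```text
11.55 [ 0.5241 -0.1547  0.1268] 81.37 F [-0.24  0.68 -1.23] T [ 0.013  0.028 -0.009] w 0.0145
```

Emit:
drive_tool --commands '[1,0,0,0,0,0,-1,1,0,0,0,0,0,-1,1,0,0,0,0,0,-1]'

```text
time: 11.85
eef_pos: [0.5241, -0.1547, 0.1268]
orientation: [0.0, 0.741, 0.672, -0.0]
force: [0.6, -0.4, -1.5]
grip_width: 0.0145
gripper_force: 58.5
```

```bash
python3 -c "from h import *;ft()"
```

```text
11.85 [ 0.5241 -0.1547  0.1268] 84.37 F [ 0.62 -0.4  -1.46] T [-0.037 -0.005  0.016] w 0.0145
```

Emit:
drive_tool --commands '[1,0,0,0,0,0,-1,1,0,0,0,0,0,-1,1,0,0,0,0,0,-1]'

```text
time: 12.15
eef_pos: [0.5241, -0.1547, 0.1268]
orientation: [0.0, 0.723, 0.691, 0.0]
force: [-0.2, 0.6, -2.3]
grip_width: 0.0146
gripper_force: 58.6
```

```bash
python3 -c "from h import *;ft()"
```

```text
12.15 [ 0.5241 -0.1547  0.1268] 87.37 F [-0.23  0.61 -2.25] T [-0.029 -0.007 -0.171] w 0.0146
```

Run:
```python
from h import *
for i in range(3): im,d,p=cam('wrist');ft()
print(grain(im,BOX),disc(im,d,p,(.523,-.155)));cv2.imwrite('pics/w4.png',im)
```

```text
12.2 [ 0.5241 -0.1547  0.1268] 87.43 F [-0.54  1.03 -1.33] T [ 0.042 -0.006 -0.244] w 0.0144
12.25 [ 0.5241 -0.1547  0.1268] 87.34 F [ 0.86 -0.28 -1.41] T [ 0.03  -0.017 -0.145] w 0.0141
12.3 [ 0.5241 -0.1547  0.1268] 87.29 F [ 0.08 -0.68 -1.46] T [-0.024 -0.017 -0.122] w 0.0144
18.3 (array([ 0.5237, -0.1539,  0.064 ]), 700, np.float64(0.0005))
```

At the stop (T≈-0.17, base not turned). I'll back off slightly to relieve the twist, then lift a little to test.

Emit:
drive_tool --commands '[1,0,0,0,0,0,1,1,0,0,0,0,0,0.8,1,0,0,-1,0,0,0,1,0,0,-1.5,0,0,0,1,0,0,-1.5,0,0,0,1,0,0,0,0,0,0]'

```text
time: 12.9
eef_pos: [0.5242, -0.1547, 0.1311]
orientation: [0.0, 0.734, 0.679, 0.0]
force: [0.2, 0.3, -1.5]
grip_width: 0.0142
gripper_force: 58.5
```

Run:
```python
from h import *
for i in range(2): im,d,p=cam('wrist');ft()
```

```text
12.95 [ 0.5242 -0.1547  0.1309] 85.5 F [ 0.33  0.35 -0.87] T [-0.06   0.025  0.045] w 0.0142
13.0 [ 0.5241 -0.1547  0.1308] 85.49 F [-0.65 -0.14 -1.55] T [-0.004  0.026 -0.005] w 0.0145
```

Emit:
drive_tool --commands '[1,0,0,-2,0,0,0,1,0,0,-3,0,0,0,1,0,0,-3,0,0,0,1,0,0,-3,0,0,0,1,0,0,-3,0,0,0]'

```text
time: 13.5
eef_pos: [0.5241, -0.1547, 0.1451]
orientation: [0.0, 0.734, 0.679, 0.0]
force: [-0.4, 0.5, -1.6]
grip_width: 0.0141
gripper_force: 58.6
```

Run:
```python
from h import *
ft();im,d,p=cam('wrist');ft()
```

```text
13.5 [ 0.5241 -0.1547  0.1451] 85.49 F [-0.41  0.51 -1.6 ] T [ 0.046  0.007 -0.041] w 0.0141
13.55 [ 0.5243 -0.1548  0.1455] 85.49 F [ 0.12 -0.35 -0.53] T [-0.053 -0.043 -0.031] w 0.0146
```

Drawing free. I'll continue well past 70 mm.

Emit:
drive_tool --commands '[1,0,0,-4,0,0,0,1,0,0,-5,0,0,0,1,0,0,-5,0,0,0,1,0,0,-5,0,0,0,1,0,0,-5,0,0,0,1,0,0,-5,0,0,0]'

```text
time: 14.15
eef_pos: [0.5241, -0.1547, 0.1743]
orientation: [0.0, 0.734, 0.679, 0.0]
force: [-0.8, 1.0, -2.7]
grip_width: 0.0145
gripper_force: 58.5
```

Emit:
drive_tool --commands '[1,0,0,-5,0,0,0,1,0,0,-5,0,0,0,1,0,0,-5,0,0,0,1,0,0,-5,0,0,0,1,0,0,-8,0,0,0,1,0,0,-15,0,0,0,1,0,0,-30,0,0,0,1,0,0,-40,0,0,0,1,0,0,-40,0,0,0,1,0,0,-30,0,0,0,1,0,0,-10,0,0,0,1,0,0,0,0,0,0]'

```text
time: 15.35
eef_pos: [0.5244, -0.1548, 0.368]
orientation: [0.001, 0.734, 0.679, 0.001]
force: [0.8, 0.3, -2.6]
grip_width: 0.0144
gripper_force: 58.7
```

Run:
```python
from h import *
ft();im,d,p=cam('wrist');cv2.imwrite('pics/w5.png',im);ft()
ts,ds,ps=cam('side')
cv2.imwrite('pics/s2.png',cv2.resize(ts[60:384,150:400],(750,600)))
im,d,p=cam('top');np.savez('/tmp/top2',im=im,d=d)
print(disc(im,d,p,(.523,-.155)))
```

```text
15.35 [ 0.5244 -0.1548  0.368 ] 85.49 F [ 0.78  0.34 -2.61] T [ 0.037  0.004 -0.017] w 0.0144
15.4 [ 0.5239 -0.1546  0.3664] 85.49 F [-0.24 -0.7  -2.08] T [ 0.049 -0.015  0.02 ] w 0.0144
(array([ 0.5209, -0.1549,  0.0642]), 110, np.float64(0.0018))
```

View pics/s2.png

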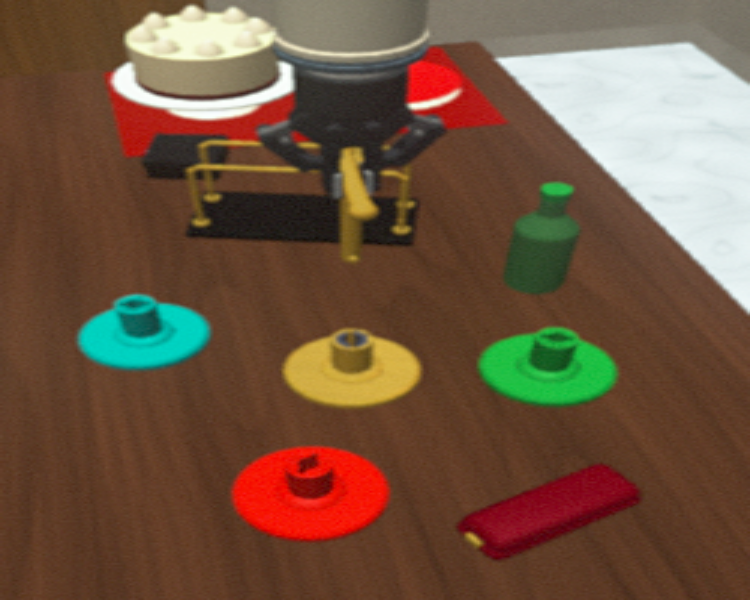

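The side view shows the post free in the gripper at (350,200). The base stands still at (352,370) and the socket is empty. Moving over to the rack.

Emit:
drive_tool --commands '[1,15,-2,0,0,0,0,1,36,-5,0,0,0,0,1,40,-6,0,0,0,0,1,40,-6,0,0,0,0,1,40,-6,0,0,0,0,1,40,-5,0,0,0,0,1,40,-5,0,0,0,0,1,40,-5,0,0,0,0,1,36,-5,0,0,0,0,1,20,-3,0,0,7,0,1,12,-1,0,0,0,7.5,1,0,0,0,0,0,0]'

```text
time: 16.7
eef_pos: [0.5025, 0.2083, 0.3674]
orientation: [-0.045, 0.776, 0.627, 0.041]
force: [-0.5, -0.3, -1.5]
grip_width: 0.0146
gripper_force: 58.7
```

Run:
```python
from h import *
ft()
im,d,p=cam('wrist');cv2.imwrite('pics/w6.png',im);np.savez('/tmp/w6',im=im,d=d,T=p['world_from_camera']);ft()
```

```text
16.7 [0.5025 0.2083 0.3674] 77.81 F [-0.5  -0.33 -1.53] T [-0.108 -0.02  -0.037] w 0.0146
16.75 [0.5027 0.2075 0.3674] 78.1 F [-0.74  0.12 -1.76] T [-0.103  0.084  0.036] w 0.0143
```

View pics/w6.png

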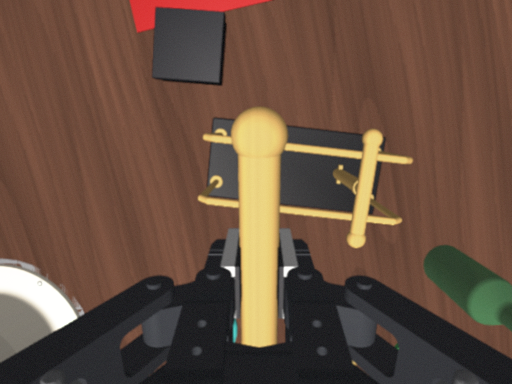

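The picture shows the rails from (207,137) to (409,160) and from (202,200) to (397,220), with the spare at (365,190). One row tilted the tool 7° because I put the turn in ry by mistake. I'll measure the rack and work out the levelling turn.

Run:
```python
from h import *
f=np.load('/tmp/w6.npz');im,d=f['im'],f['d'];p=robot.camera_params('wrist');p['world_from_camera']=f['T']
P=cloud(im,d,p);z=P[...,2];m=brass(im,d)
k=m&(z>.14)&(z<.185)
X=np.array([np.cos(np.radians(-19)),np.sin(np.radians(-19))]);Y=np.array([-X[1],X[0]]);c0=np.array([.546,.192])
for it in range(3):
    q=P[k];a=(q[:,:2]-c0)@X;b=(q[:,:2]-c0)@Y
    s=(a<40e-3)
    A=s&(abs(b-.035)<.012);B=s&(abs(b+.035)<.012)
    la=np.polyfit(a[A],b[A],1);lb=np.polyfit(a[B],b[B],1);g=(la[0]+lb[0])/2
    th=np.arctan2(X[1],X[0])+np.arctan(g);c0=c0+Y*(la[1]+lb[1])/2
    X=np.array([np.cos(th),np.sin(th)]);Y=np.array([-X[1],X[0]])
    print(A.sum(),B.sum(),np.degrees(th),la,lb,c0)
q=P[k];a=(q[:,:2]-c0)@X;b=(q[:,:2]-c0)@Y
A=abs(abs(b)-.035)<.01
print('rail extents',np.percentile(a[A],[0,1,99,100]),'z',np.median(q[A,2]),q[A,2].max())
s=(a>.03)&(abs(b)<.025);print('spare a',np.median(a[s]),'n',s.sum())
# plinth along X
h=cv2.cvtColor(im,cv2.COLOR_BGR2HSV);w=(h[...,2]<50)&(abs(z-.016)<.006);qq=P[w];aa=(qq[:,:2]-c0)@X;bb=(qq[:,:2]-c0)@Y;i=abs(bb)<.07
print('plinth a',np.percentile(aa[i],[1,99]),'b',np.percentile(bb[i],[1,99]))
ctr=c0+X*(np.percentile(a[A],1)+np.percentile(a[A],99))/2
print('ctr',ctr,'free',ctr-.045*X)
s=robot.sense();r=R.from_quat(s['orientation'],scalar_first=True);y=th+np.pi/2
t=R.from_matrix(np.column_stack([[np.cos(y),np.sin(y),0],[np.sin(y),-np.cos(y),0],[0,0,-1]]))
print('rotvec deg',np.degrees((r.inv()*t).as_rotvec()).round(2),'yaw',np.degrees(y))
```

```text
651 692 -18.37404717283253 [0.01121734 0.03980268] [ 0.0106334  -0.02970772] [0.5476433  0.19677249]
651 695 -18.371480560500956 [0.00031286 0.03475358] [-0.00022327 -0.03474906] [0.54764401 0.19677463]
651 695 -18.37147578214013 [0.00026815 0.03475132] [-0.00026798 -0.03475132] [0.54764401 0.19677463]
rail extents [-0.11781709 -0.1146016   0.11430072  0.11899883] z 0.1543068021515689 0.1723325230872061
spare a 0.060443635583708605 n 798
plinth a [0.05083522 0.12811446] b [-0.05830834  0.0578122 ]
ctr [0.54750124 0.19682204] free [0.50479475 0.21100499]
rotvec deg [-1.37 -6.82  6.53] yaw 71.62852421785986
```

Emit:
drive_tool --commands '[1,0,0,0,-0.7,-3.4,3.3,1,0,0,0,-0.7,-3.4,3.3,1,0,0,0,0,0,0,1,0,0,0,0,0,0]'

```text
time: 17.15
eef_pos: [0.5032, 0.2071, 0.3678]
orientation: [-0.0, 0.811, 0.585, 0.001]
force: [-0.1, -0.6, -1.5]
grip_width: 0.0143
gripper_force: 58.7
```

```bash
cat > rk.py <<'E'
from h import *
def run():
    im,d,p=cam('wrist');P=cloud(im,d,p);z=P[...,2];m=brass(im,d);k=m&(z>.14)&(z<.185)
    th=np.radians(-18.4);c0=np.array([.5475,.195])
    for it in range(3):
        X=np.array([np.cos(th),np.sin(th)]);Y=np.array([-X[1],X[0]])
        q=P[k];a=(q[:,:2]-c0)@X;b=(q[:,:2]-c0)@Y;s=a<.04
        A=s&(abs(b-.035)<.012);B=s&(abs(b+.035)<.012)
        la=np.polyfit(a[A],b[A],1);lb=np.polyfit(a[B],b[B],1)
        th+=np.arctan((la[0]+lb[0])/2);c0=c0+Y*(la[1]+lb[1])/2
    A=abs(abs(b)-.035)<.01;e=np.percentile(a[A],[1,99]);c0=c0+X*e.mean();free=c0-.045*X
    s=robot.sense();r=R.from_quat(s['orientation'],scalar_first=True);M=r.as_matrix();y=th+np.pi/2
    t=R.from_matrix(np.column_stack([[np.cos(y),np.sin(y),0],[np.sin(y),-np.cos(y),0],[0,0,-1]]))
    print('angle',np.degrees(th),'ctr',c0,'ext',e,'sep',la[1]-lb[1],'free',free,'rotvec',np.degrees((r.inv()*t).as_rotvec()).round(2))
    print('held bar',barfit(P,m&(z>s['eef_pos'][2]-.03)))
    D=np.r_[free,s['eef_pos'][2]]-s['eef_pos'];print('tool shift mm',(M.T@D*1e3).round(1));ft()
    return im
E
python3 - <<'E'
from rk import *
run()
im,d,p=cam('top');cv2.imwrite('pics/t3.png',im)
E
```

```text
angle -18.35922339428999 ctr [0.54750151 0.19665577] ext [-0.11487007  0.11382766] sep 0.06869994219934338 free [0.50479199 0.21082959] rotvec [ 0.03 -0.14 -0.07]
held bar (9708, array([0.5073, 0.2198]), np.float64(71.81), np.float64(0.103), np.float64(0.021), np.float64(0.4441))
tool shift mm [4.3 0.2 0. ]
17.2 [0.5033 0.2069 0.3679] 71.57 F [-0.48 -0.93 -1.14] T [0.003 0.032 0.001] w 0.0145
```

Emit:
drive_tool --commands '[1,4,0,10,0,0,0,1,0,0,25,0,0,0,1,0,0,30,0,0,0,1,0,0,30,0,0,0,1,0,0,25,0,0,0,1,0,0,0,0,0,0]'

```text
time: 17.85
eef_pos: [0.5031, 0.2102, 0.2449]
orientation: [-0.001, 0.812, 0.583, -0.002]
force: [-0.4, -0.2, -2.3]
grip_width: 0.0144
gripper_force: 58.7
```

Run:
```python
from rk import *
cv2.imwrite('pics/w7.png',run())
```

```text
angle -18.435708424953024 ctr [0.54672472 0.19724369] ext [-0.11418598  0.11129825] sep 0.0689935832627861 free [0.50403416 0.2114745 ] rotvec [-0.07 -0.   -0.18]
held bar (9779, array([0.5074, 0.2228]), np.float64(71.62), np.float64(0.103), np.float64(0.046), np.float64(0.3326))
tool shift mm [ 0.9 -0.4  0. ]
17.9 [0.5041 0.2105 0.247 ] 71.39 F [ 0.42  0.05 -0.85] T [-0.013  0.014 -0.023] w 0.0146
```

View pics/w7.png

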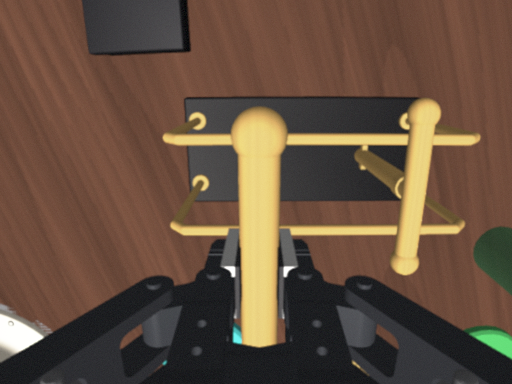

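The bar hangs square over the rails (rows ≈139 and ≈230), well away from the spare at u≈415. Lowering now.

Emit:
drive_tool --commands '[1,1,0,15,0,0,0,1,0,0,20,0,0,0,1,0,0,20,0,0,0,1,0,0,20,0,0,0,1,0,0,15,0,0,0,1,0,0,8,0,0,0,1,0,0,0,0,0,0]'

```text
time: 18.6
eef_pos: [0.5057, 0.212, 0.1505]
orientation: [0.0, 0.812, 0.583, 0.001]
force: [-0.2, -0.4, -0.4]
grip_width: 0.0147
gripper_force: 58.7
```

```bash
python3 -c "from h import *;ft()"
```

```text
18.6 [0.5057 0.212  0.1505] 71.38 F [-0.16 -0.43 -0.42] T [ 0.026 -0.011  0.021] w 0.0147
```

Emit:
drive_tool --commands '[1,0,0,2,0,0,0,1,0,0,2,0,0,0,1,0,0,1.5,0,0,0,1,0,0,1,0,0,0,1,0,0,0,0,0,0]'

```text
time: 19.1
eef_pos: [0.5055, 0.2119, 0.1438]
orientation: [0.0, 0.812, 0.583, 0.001]
force: [-0.2, -0.5, -1.0]
grip_width: 0.0149
gripper_force: 58.7
```

```bash
python3 -c "from h import *;ft()"
```

```text
19.1 [0.5055 0.2119 0.1438] 71.38 F [-0.23 -0.49 -1.  ] T [ 0.025 -0.014  0.004] w 0.0149
```

Emit:
drive_tool --commands '[1,0,0,0.8,0,0,0,1,0,0,0.7,0,0,0,1,0,0,0,0,0,0]'

```text
time: 19.4
eef_pos: [0.5055, 0.212, 0.1424]
orientation: [0.0, 0.812, 0.583, 0.001]
force: [-0.5, -0.5, 0.5]
grip_width: 0.0142
gripper_force: 59.2
```

```bash
python3 -c "from h import *;ft()"
```

```text
19.4 [0.5055 0.212  0.1424] 71.38 F [-0.51 -0.49  0.51] T [-0.081  0.111 -0.022] w 0.0142
```

Emit:
drive_tool --commands '[1,0,0,0.4,0,0,0,0.62,0,0,0,0,0,0,0.5,0,0,0,0,0,0,0.2,0,0,0,0,0,0,-0.2,0,0,0,0,0,0,-0.2,0,0,0,0,0,0,-0.2,0,0,0,0,0,0]'

```text
time: 20.1
eef_pos: [0.5055, 0.212, 0.1418]
orientation: [0.0, 0.812, 0.583, 0.001]
force: [0.1, 0.6, -0.2]
grip_width: 0.0511
gripper_force: 0.0
```

Run:
```python
from h import *
ft();im,d,p=cam('wrist');cv2.imwrite('pics/w8.png',im)
```

```text
20.1 [0.5055 0.212  0.1418] 71.38 F [ 0.12  0.63 -0.25] T [-0.01  -0.012 -0.075] w 0.0511
```

View pics/w8.png

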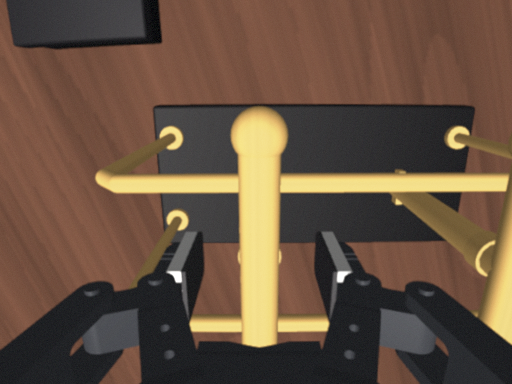

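The bar rests across both rails at u≈259 with the fingers clear on either side. Retreating straight up.

Emit:
drive_tool --commands '[-0.2,0,0,-5,0,0,0,-0.2,0,0,-15,0,0,0,-0.2,0,0,-25,0,0,0,-0.2,0,0,-35,0,0,0,-0.2,0,0,-35,0,0,0,-0.2,0,0,-35,0,0,0,-0.2,0,0,-20,0,0,0,-0.2,0,0,0,0,0,0,-0.2,0,0,0,0,0,0]'

```text
time: 21.05
eef_pos: [0.5051, 0.2117, 0.312]
orientation: [0.0, 0.812, 0.583, 0.001]
force: [0.9, -0.1, -0.2]
grip_width: 0.0514
gripper_force: 0.0
```

Run:
```python
from h import *
ft();im,d,p=cam('side');cv2.imwrite('pics/s9.png',cv2.resize(im[90:300,180:380],(762,600)))
im,d,p=cam('wrist');P=cloud(im,d,p);z=P[...,2];m=brass(im,d)
print(barfit(P,m&(z>.161)&(np.hypot(P[...,0]-.505,P[...,1]-.212)<.075)))
```

```text
21.05 [0.5051 0.2117 0.312 ] 71.38 F [ 0.92 -0.1  -0.19] T [ 0.037 -0.022  0.011] w 0.0514
(2695, array([0.5058, 0.2124]), np.float64(71.35), np.float64(0.129), np.float64(0.037), np.float64(0.396))
```

View pics/s9.png

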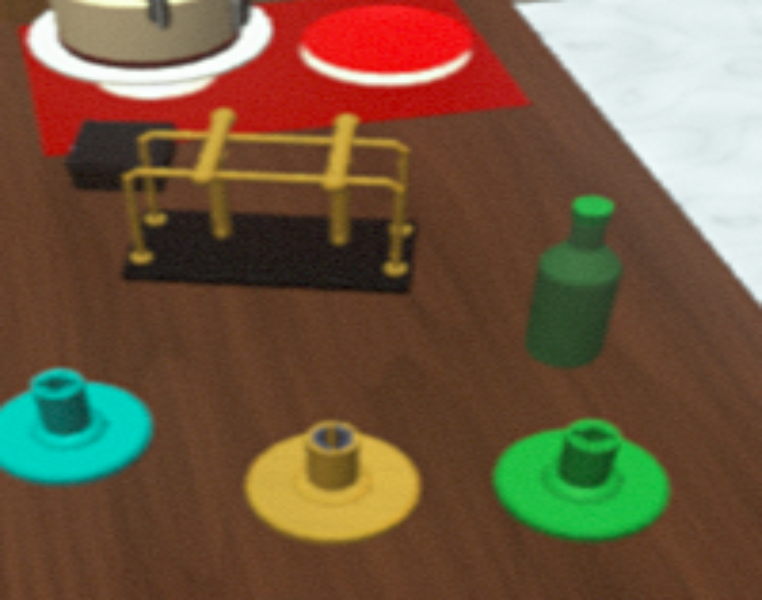

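Both posts hang on the rack: ours at (215,170), the spare at (340,175). The base stands in place at (332,485), and the gripper is clear.

```bash
python3 -c "
from cell import robot
print(robot.close_job())"
```

```text
the job is handed in; nothing more can be done
None
```

The T-post was turned to its stop, drawn straight up without visibly moving the base, and hung on the free part of the rails; the job was handed in at about 21 s, and no verdict was shown.

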